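# Stopper the solvent flask standing loose in the bench caddy

## Task

Close the aluminium solvent flask: take the orange and black tapered stopper out of its sloping rest and set it upright in the neck of the flask in the blue caddy, fully home with its flange on the rim, then let go and leave the flask standing in its bay. The flask stands loosely in its bay, so feel for the neck and never force or drop the stopper; leave the other things where they are.

Things in the scene. Friction and masses are not known exactly. Their poses are not given: they have to be found in the camera images.
- stopper: Tapered stopper, 85 mm long, 80 g, round about z. Origin: centre of its small lower end; z runs along the axis to the grip. Black plug z=0 to 45 mm, 23 mm diameter at the tip (24 at z=0.8 mm) widening to 27; orange flange 38 mm diameter, z=45 to 51; orange cylindrical grip 26 mm diameter, z=51 to 85. Starts in the rest, leaning 0.5 rad from vertical towards the rest's -x (roughly to the robot).
- stopper_grip (a point): Point on the stopper's axis in its grip, z=73 mm: fingers centred here just clear the flange.
- rest: Fixed sloping rest: grey tube, 40 mm outside, 32 mm inside diameter, 50 mm long, on a dark foot 110 x 90 x 12 mm. Origin: centre of the foot's underside. The tube leans 0.5 rad towards the rest's -x; the upper end of its axis is at (-4, 0, 72) mm. The stopper's flange lies on the upper rim; draw it out along the tube's axis by 50 mm or more.
- caddy: Fixed blue open caddy with two bays. Origin: centre of the flask bay, at table level; z up. Floor 5 mm thick, walls 5 mm thick, 45 mm high. Flask bay 108 x 108 mm inside; behind it (+x) a bay 70 x 108 mm centred at x=94 mm holds the flux jar. With the stopper home in the flask its origin is at z=70 mm in the caddy's frame.
- neck_nominal (a point): On the caddy, over the flask bay's centre, 115 mm above the table: the height of the flask's rim. The loose aluminium flask (0.45 kg, pose not measured) stands upright with its axis up to 15 mm off this point in the caddy's x and also in its y. The floor is slick (friction 0.2): a gentle pinch of its neck slides it to the middle of the fingers.
- flask_bay (a point): On the caddy floor (z=5 mm), centre of the flask bay. The flask's sizes: foot 72 mm diameter, 110 mm tall, body narrowing up to a straight neck of 38 mm outside diameter, which runs from 62 to 115 mm above the table; bore 29 mm diameter and 53 mm deep, open at the top, closed below.
- flux_jar: Bystander: loose jar with red lid in the caddy's rear bay, 48 mm diameter, 55 mm tall. Origin: centre of its underside.
- screwdriver: Bystander: loose screwdriver with yellow handle, 200 mm long, lying on the table along its x.
- tape_roll: Bystander: loose pink tape roll, 52 mm diameter, 20 mm high, lying flat. Origin: centre of its underside.
- meter: Bystander: loose yellow multimeter, 150 x 80 x 35 mm, lying flat. Origin: centre of its underside.
There are look-alikes about, which are no part of the job. Of the things like the stopper, leave any that is green or turquoise; of the rest the larger one is meant.

How it is judged (in metres and radians):
At the end, for the whole second after the job is handed in: The stopper stands at rest and released in the flask's neck in the flask bay: its lower end less than 74 mm (and more than 63 mm) above the table, i.e. the flange within 4 mm of the rim, its lower end within 24 mm of the bay's centre in the caddy's x and y, its axis within 0.12 rad of vertical (z of stopper in the frame of caddy between 0.063 and 0.074 m and x of stopper in the frame of caddy between -0.024 and 0.024 m and y of stopper in the frame of caddy between -0.024 and 0.024 m and angle between stopper's own z axis and vertical below 0.12 rad and linear speed of stopper below 0.02 m/s and contact force between stopper and the fingers below 0.1 N); the robot touches nothing.
It fails at once if a bystander (screwdriver, tape roll, meter or flux jar) is shifted more than 30 mm (distance of any of screwdriver, tape_roll, meter, flux_jar from where it was at the start of the episode above 0.03 m).
It fails at once if the flask is forced: more than 45 N bears on the caddy (contact force between caddy and anything else above 45 N).
It fails at once if the stopper is dropped: it falls freely, out of the fingers, faster than 0.7 m/s (linear speed of stopper above 0.7 m/s and contact force between stopper and the fingers below 0.1 N).
It also fails if it takes over 58 s, if anything falls off the work surface, if the arm or the gripper's body presses on something with over 40 N, if the wrist force passes 120 N, or if a joint passes its speed limit or range.

## Robot

A 7-joint arm with a two-finger parallel gripper is mounted at the origin on the work surface. World frame = base frame: x ahead of the robot, y to its left, z up, the work surface at z = 0. Lengths are in mm, angles in rad, forces in N, time in s.
With the tool pointing down it reaches from about 400 to 875 mm from the base axis. Payload 4.4 kg.
Tool frame: the origin (TCP) lies on the centre line of the jaws, within the pads' length; the fingertips stand 25 mm ahead of it and the grasp point (between the pads) lies 6 mm ahead of it (ctrl.finger_overhang is the distance from the TCP to the fingertips, in mm); z points along the fingers, y is the line along which they close (so a half turn about z gives the same grasp; the last joint's range is limited). The gripper opens to 85 mm and grips with 20 to 120 N. Pads are 22 mm wide; open, the fingers measure 114 mm over their backs; the gripper's body (76 mm by 85 mm) begins 54 mm behind the grasp point. The pads swing forward as they close: fully open they stand 13 mm farther back than shut.
Start: joints at [1.169, 0.628, 0.038, 1.517, -0.027, 0.996, -0.02], TCP at [214.218, -613.7, 256.313] pointing down, gripper open.
Joint ranges: [-3.06, 3.06], [-0.37, 2.12], [-1.25, 1.32], [0.18, 2.47], [-1.1, 4.24], [0.23, 1.98], [-2.94, 2.94]. Speed limits (rad/s): [2.57, 2.57, 3.14, 3.14, 3.14, 3.14, 3.14].

## Interface

Orientations are given as [roll, pitch, yaw] about the fixed x, y, z axes, in that order (R = Rz(yaw) Ry(pitch) Rx(roll)).
In Python, from cell import ctrl gives the robot as it stands. The module is installed in compiled form; this text tells all that it offers.
- The arm moves only by the tool play_rows, never from a script. Its argument "targets" is a list of rows, each a list of 5 numbers: the closure, from 0 (fully open) to 1 (shut), then the shift along the tool's x, y, z in cm, then the turn about the tool's z in degrees. In form: [[gripper, dx, dy, dz, spin], ...]. A call has 1 to 10 rows; each row is the pose to reach, as a shift and turn from the pose commanded when the call began, along the tool's axes at that moment; what a row does not reach only later rows make up. A row lasts 1/10 s, in which the tool goes at most 50 mm and 8.59 degrees, less where a joint would pass 70% of its speed; a pose out of reach is approached as far as the arm can. A call with a gripper value outside its range is refused whole. The fingers move at their own pace and stop on an object; the grip force is fixed at half the most. Time passes only in rows, so rows that repeat a pose let the fingers close. It gives the time, the measured TCP pose, the force, the opening and the grip force at its end, in the units of the state.
- ctrl.read_state(): the state, without advancing time (a new reading comes with each control period).
- ctrl.get_image(name): name is "scene" or "side" or "wrist"; returns (picture, depth): 420x560x3 uint8, red, green, blue; 420x560 float32, mm along the optical axis (not along the pixel's ray), 0 where there is no reading.
- ctrl.calibration(name): a dict with "vfov" (degrees; the focal length in pixels is half the picture's height over the tangent of half this angle, whatever the lens; pixels are square), "cx", "cy" (the principal point, pixels), "extrinsics" (4x4, takes a point from camera to world coordinates); the wrist camera has in their place "mount" (4x4, takes a point from camera to tool coordinates, whose origin is the TCP and whose axes are the flange's). Camera axes: x right, y down, z forward; pixel columns grow to the right and rows downward; lengths in mm; the calibration is good to about 2 mm. A picture is of the moment at which its call begins: read the wrist's pose just before it. calibration takes no time and is no camera call.
- ctrl.finish_job(): hands the job in; it is judged then, once.
Trained networks look in the newest picture that a camera, given by its name, has taken for a name from the list of things; names that differ only in an ending like _2 or _b are one class to them, and where a whole thing is asked for, a point or a joint stands for the part that bears it (a point fixed in the world has none). Each returns a list of dicts, best first, with "confidence" (0 to 1); they miss things now and then, are a little off and sometimes report something else, mostly with a low value. They report only what shows in the picture. A call takes as long as a camera call. They do not tell look-alikes from the thing itself.
- ctrl.search_frame(camera, name): "bbox" ([left, top, right, bottom] in pixels, round what is visible of it).
- ctrl.trace(camera, name): "pixels" (420x560 bool, what is visible of it) and "bbox" ([left, top, right, bottom] in pixels, round what is visible of it).
The state is a dict: "clock": time; "qpos": joint angles; "qd": joint speeds; "tau": joint torques, N m; "eef_pos": TCP position; "tool_rot": TCP orientation; "force": force on the tool from outside, world axes, zero at the start; "torque": the same for the moment, N m; "width": finger opening in mm; "gripper_force": force on a finger pad.
Only numpy, scipy, OpenCV 4.12 (cv2) and the standard library are available. Lean on these libraries where they do the work, as an engineer would, in place of code of your own. Each camera call takes 0.05 s, during which the arm holds its last target. There are 200 camera calls.

## Working session

There is one attempt and no reset: what is moved stays moved. The work goes in short steps, Python scripts to look and compute and a tool call to move; the robot and the scene stay as the last step left them, time stands still between calls to the robot, and variables do not carry over. Pictures are saved under pics/ and viewed, at most 10 in all, crops included, and the job is handed in when it is done.

Besides the shell and the picture viewer there is one more tool, called by a JSON object that holds its "fn" and its "kwargs", one argument or row to a line. play_rows: Moves the arm, as the interface text tells. Its arguments: {"type":"object","properties":{"targets":{"type":"array"}},"required":["targets"]}

```bash
mkdir -p pics; cat > h.py <<'E'
import numpy as np, cv2
from cell import ctrl
from scipy.spatial.transform import Rotation as R
def K(n):
    c=ctrl.calibration(n); return 210/np.tan(np.radians(c["vfov"])/2),c["cx"],c["cy"],c
def T_tool(s):
    T=np.eye(4);T[:3,:3]=R.from_euler('xyz',s["tool_rot"]).as_matrix();T[:3,3]=s["eef_pos"];return T
def cloud(n,depth,s=None):
    f,cx,cy,c=K(n); v,u=np.mgrid[:420,:560]
    P=np.stack([(u-cx)/f*depth,(v-cy)/f*depth,depth],-1)
    T=np.array(c["extrinsics"]) if n!="wrist" else T_tool(s)@np.array(c["mount"])
    return P@T[:3,:3].T+T[:3,3]
E
python3 - <<'E'
from h import *
s=ctrl.read_state();print(s)
for n in("scene","side"):
    im,d=ctrl.get_image(n);cv2.imwrite(f"pics/{n}0.png",im[...,::-1]);np.save(n+"0.npy",d)
    P=cloud(n,d)
    for t in("stopper","rest","caddy","flask_bay","flux_jar","screwdriver","tape_roll","meter"):
        for r in ctrl.trace(n,t):
            m=r["pixels"]&(d>0)
            print(n,t,round(r["confidence"],2),r["bbox"],np.median(P[m],0).round() if m.any() else None, np.percentile(P[m],[3,97],axis=0).round().tolist() if m.any() else None)
E
```

```text
{'clock': 0.0, 'qpos': array([ 1.16918967,  0.62936948,  0.0384474 ,  1.51839547, -0.02702623,
        0.99628792, -0.01999571]), 'qd': array([-1.60092227e-03, -4.87448339e-05, -1.85483083e-05, -8.04051111e-04,
       -6.81427569e-04, -1.16741240e-03,  5.36560371e-04]), 'tau': array([-3.43189686e-04, -5.63392639e+01,  1.22583613e+00, -1.93445313e+01,
        1.08653257e-02,  1.06102740e-02, -1.87758928e-05]), 'eef_pos': array([ 214.03128688, -613.12527261,  255.36521691]), 'tool_rot': array([-3.13965045e+00,  8.63300118e-06,  3.35791651e-01]), 'force': array([-0.54548593,  1.54005164,  0.49831435]), 'torque': array([ 0.02243427, -0.04784181,  0.01272496]), 'gripper_force': 0.0, 'width': 85.51086690051362}
scene stopper 0.87 [351.3, 281.7, 372.3, 320.5] [651. 391.  29.] [[614.0, 363.0, 6.0], [680.0, 419.0, 38.0]]
scene stopper 0.69 [90.5, 173.2, 114.8, 200.4] [ 718. -294.   52.] [[695.0, -323.0, 15.0], [736.0, -282.0, 64.0]]
scene stopper 0.68 [278.4, 213.8, 291.9, 229.0] [567. 150.  20.] [[538.0, 140.0, 11.0], [589.0, 157.0, 27.0]]
scene stopper 0.59 [323.4, 206.8, 345.6, 227.5] [541
[... 1568 characters left out ...]
.0], [753.0, -219.0, 44.0]]
side flask_bay 0.78 [278.9, 118.1, 344.5, 158.6] [ 640. -254.   27.] [[557.0, -362.0, 2.0], [753.0, -219.0, 45.0]]
side flux_jar 0.72 [287.7, 118.4, 304.4, 137.4] [ 712. -292.   47.] [[695.0, -325.0, 22.0], [735.0, -280.0, 60.0]]
side screwdriver 0.73 [286.3, 115.6, 305.0, 138.3] [ 712. -292.   50.] [[696.0, -320.0, 25.0], [734.0, -281.0, 60.0]]
side screwdriver 0.58 [328.8, 211.8, 390.3, 235.2] [364.  17.  19.] [[317.0, 0.0, -1.0], [428.0, 23.0, 25.0]]
side tape_roll 0.63 [235.8, 179.5, 251.2, 193.7] [738.  17.  13.] [[715.0, -9.0, 3.0], [760.0, 38.0, 20.0]]
side meter 0.84 [134.5, 327.3, 225.2, 396.9] [579. 532.  34.] [[515.0, 488.0, 10.0], [656.0, 566.0, 40.0]]
```

```bash
python3 - <<'E'
import cv2,numpy as np
a=cv2.imread("pics/scene0.png")
b=a[120:330,60:480]
cv2.imwrite("pics/v1.png",cv2.resize(b,None,fx=1.9,fy=1.9,interpolation=cv2.INTER_CUBIC))
E
```

```text
(no output)
```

View pics/v1.png

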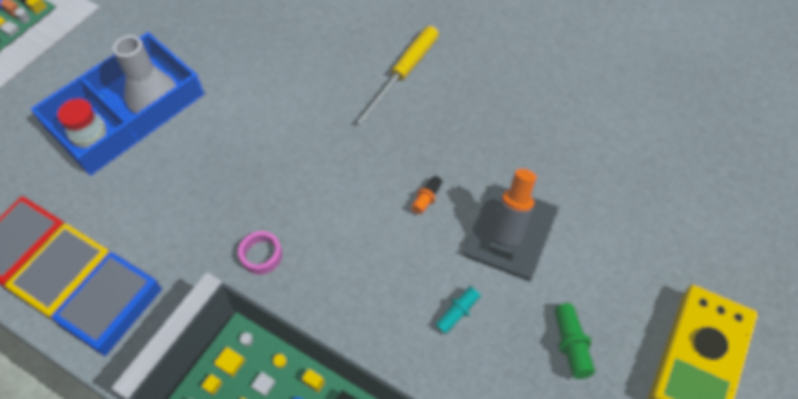

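The orange and black stopper in the rest is at crop (520,190), about (541,262) mm. The smaller orange one at (427,195) and the green and turquoise ones are decoys. The flask neck is at crop (128,45). Next I measure the rest, the stopper axis, the caddy and the neck.

```bash
python3 - <<'E'
from h import *
for n in("scene","side"):
    im=cv2.imread(f"pics/{n}0.png");d=np.load(n+"0.npy");P=cloud(n,d);hsv=cv2.cvtColor(im,cv2.COLOR_BGR2HSV)
    H,S,V=[hsv[...,i].astype(int) for i in range(3)];X,Y,Z=P[...,0],P[...,1],P[...,2]
    ok=d>0
    o=ok&(H>5)&(H<20)&(S>150)&(abs(X-541)<45)&(abs(Y-262)<45)&(Z>50)
    q=P[o];print(n,"orange",o.sum(),q.mean(0).round(1),q[:,2].min().round(),q[:,2].max().round())
    for a,b in((65,80),(80,90),(90,100),(100,120)):
        w=q[(q[:,2]>a)&(q[:,2]<b)]; 
        if len(w):print(a,len(w),w.min(0).round(),w.max(0).round(),w.mean(0).round(1))
    f=ok&(abs(Z-12)<5)&(abs(X-555)<80)&(abs(Y-267)<80)&(V<110)&(S<90)
    print("foot",f.sum(),cv2.minAreaRect(P[f][:,:2].astype(np.float32)))
    c=ok&(H>100)&(H<125)&(S>120)&(abs(X-655)<130)&(abs(Y+290)<130)&(Z<60)&(Z>35)
    print("caddy",c.sum(),cv2.minAreaRect(P[c][:,:2].astype(np.float32)))
    k=ok&(S<70)&(abs(X-620)<70)&(abs(Y+290)<70)&(Z>100)
    print("neck",k.sum(),P[k].min(0).round(),P[k].max(0).round(),P[k].mean(0).round())
E
```

```text
scene orange 232 [542.9 263.2  96.1] 75.0 116.0
65 13 [533. 245.  75.] [554. 280.  80.] [541.6 263.4  77.7]
80 78 [542. 245.  81.] [561. 280.  90.] [552.  264.5  85.1]
90 42 [540. 253.  90.] [554. 274. 100.] [545.8 263.2  94.7]
100 99 [519. 249. 100.] [547. 272. 116.] [534.7 262.1 107.9]
foot 924 ((550.772705078125, 262.5386962890625), (110.51358795166016, 87.88302612304688), 8.034284591674805)
caddy 820 ((654.9500732421875, -296.01043701171875), (124.35713195800781, 192.5595245361328), 77.31490325927734)
neck 171 [ 602. -295.  100.] [ 638. -256.  121.] [ 621. -273.  111.]
side orange 261 [536.5 268.8  91.9] 64.0 112.0
65 51 [528. 251.  66.] [552. 282.  80.] [537.3 272.3  73.3]
80 67 [526. 254.  80.] [560. 280.  90.] [546.4 271.1  83.9]
90 43 [520. 262.  90.] [550. 276. 100.] [535.1 271.8  95.1]
100 99 [519. 250. 100.] [542. 274. 112.] [530.1 264.2 105.7]
foot 1026 ((551.08349609375, 265.1395263671875), (110.1928482055664, 91.71669006347656), 7.628312110900879)
caddy 434 ((656.367431640625, -293.38592529296875), (124.21389770507812, 195.609619140625), 77.508056640625)
neck 100 [ 602. -294.  100.] [ 640. -252.  116.] [ 621. -272.  109.]
```

```bash
cat >> h.py <<'E'
def delta(target,yaw=None):
    s=ctrl.read_state();T=T_tool(s);d=T[:3,:3].T@(np.array(target,float)-s["eef_pos"])
    sp=0 if yaw is None else -np.degrees((yaw-s["tool_rot"][2]+np.pi)%(2*np.pi)-np.pi)
    print("t",round(s["clock"],2),"pos",s["eef_pos"].round(1),"rot",np.round(s["tool_rot"],3),"move cm",(d/10).round(2),"spin",round(sp,1))
E
python3 -c "
from h import *
print(K('wrist'));delta([621,-273,230],.137)"
```

```text
(np.float64(314.5895450338008), 273.94195325980473, 209.11968558231214, {'vfov': 67.4491125421224, 'cx': 273.94195325980473, 'cy': 209.11968558231214, 'mount': array([[-2.43587863e-04, -9.54321243e-01, -2.98782371e-01,
         7.66507459e+01],
       [ 9.99999660e-01,  2.86933981e-06, -8.24433020e-04,
         2.02238786e-01],
       [ 7.87631253e-04, -2.98782470e-01,  9.54320918e-01,
        -1.18263775e+02],
       [ 0.00000000e+00,  0.00000000e+00,  0.00000000e+00,
         1.00000000e+00]])})
t 0.9 pos [ 214.2 -613.7  256.3] rot [ 3.142 -0.     0.336] move cm [ 49.63 -18.76   2.63] spin 11.4
```

{"fn": "play_rows", "kwargs": {
  "targets": [
    [0, 45, -17, 1.5, 11.4],
    [0, 45, -17, 1.5, 11.4],
    [0, 45, -17, 1.5, 11.4],
    [0, 45, -17, 1.5, 11.4],
    [0, 45, -17, 1.5, 11.4],
    [0, 45, -17, 1.5, 11.4],
    [0, 45, -17, 1.5, 11.4],
    [0, 45, -17, 1.5, 11.4],
    [0, 45, -17, 1.5, 11.4],
    [0, 45, -17, 1.5, 11.4]
  ]
}}

```text
clock: 1.9
eef_pos: [586.6, -300.4, 241.2]
tool_rot: [-3.14, -0.002, 0.142]
force: [-0.4, -0.2, -0.5]
width: 85.2
gripper_force: 0.0
```

```bash
python3 - <<'E'
from h import *
delta([621,-273,230],.137)
s=ctrl.read_state();im,d=ctrl.get_image("wrist");cv2.imwrite("pics/w1.png",im[...,::-1]);np.save("w1.npy",d)
P=cloud("wrist",d,s);k=(d>0)&(abs(P[...,2]-115)<6)&(abs(P[...,0]-621)<50)&(abs(P[...,1]+273)<50)
if k.any(): print(k.sum(),P[k].min(0),P[k].max(0),cv2.minEnclosingCircle(P[k][:,:2].astype(np.float32)))
E
```

```text
t 1.9 pos [ 586.6 -300.4  241.2] rot [-3.14e+00 -2.00e-03  1.42e-01] move cm [ 3.79 -2.22  1.13] spin 0.3
843 [ 600.77066133 -294.87525365  109.02926901] [ 638.49029889 -257.77377109  117.42886182] ((619.5435180664062, -276.44677734375), 18.959455490112305)
```

View pics/w1.png

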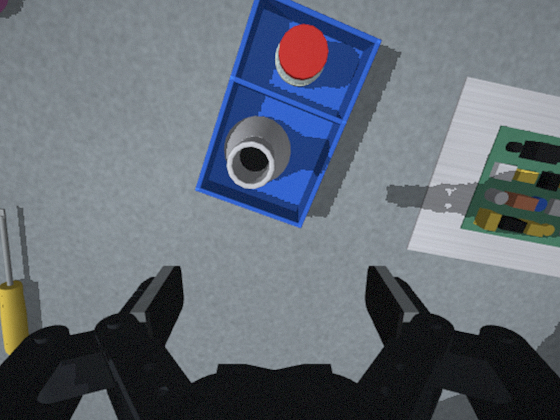

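Neck at px (250,165) gives centre (619.5,-276.4) and radius 19.0 mm, which matches the given size. Next is the stopper.

{"fn": "play_rows", "kwargs": {
  "targets": [
    [0, 1, -56.5, 0, 0],
    [0, 1, -56.5, 0, 0],
    [0, 1, -56.5, 0, 0],
    [0, 1, -56.5, 0, 0],
    [0, 1, -56.5, 0, 0],
    [0, 1, -56.5, 0, 0],
    [0, 1, -56.5, 0, 0],
    [0, 1, -56.5, 0, 0],
    [0, 1, -56.5, 0, 0],
    [0, 1, -56.5, 0, 0]
  ]
}}

```text
clock: 2.95
eef_pos: [523.3, 193.1, 241.6]
tool_rot: [3.142, -0.001, 0.136]
force: [0.3, 0.4, 0.2]
width: 85.4
gripper_force: 0.0
```

```bash
python3 -c "
from h import *
delta([528,261,235],.137)"
```

```text
t 2.95 pos [523.3 193.1 241.6] rot [ 3.142e+00 -1.000e-03  1.360e-01] move cm [ 1.39 -6.66  0.66] spin -0.0
```

{"fn": "play_rows", "kwargs": {
  "targets": [
    [0, 1, -4, 0.5, 0],
    [0, 1, -4, 0.5, 0],
    [0, 1, -4, 0.5, 0],
    [0, 1, -4, 0.5, 0],
    [0, 1, -4, 0.5, 0]
  ]
}}

```text
clock: 3.45
eef_pos: [528.6, 230.5, 236.5]
tool_rot: [3.141, -0.0, 0.134]
force: [0.1, -1.7, 0.6]
width: 85.2
gripper_force: 0.0
```

```bash
python3 - <<'E'
from h import *
s=ctrl.read_state();im,d=ctrl.get_image("wrist");cv2.imwrite("pics/w2.png",im[...,::-1]);np.save("w2.npy",d)
delta([532.5,261.5,104.5],.137)
P=cloud("wrist",d,s);hsv=cv2.cvtColor(im,cv2.COLOR_RGB2HSV);H,S=hsv[...,0].astype(int),hsv[...,1]
Z=P[...,2]
o=(d>0)&(H>5)&(H<20)&(S>150)&(abs(P[...,0]-541)<45)&(abs(P[...,1]-262)<45)&(Z>50)
q=P[o];x=np.array([np.cos(.137),np.sin(.137),0]);a=-.479*x+[0,0,.878]
# least squares circle for end face: points near the top plane
for lo,hi in((70,80),(80,88),(88,96),(96,104),(104,118)):
    w=q[(q[:,2]>lo)&(q[:,2]<hi)]
    if len(w):print(lo,len(w),w.min(0).round(),w.max(0).round(),w.mean(0).round(1))
t=q@a; e=q[t>t.max()-4]; print("end face",len(e),e.mean(0),cv2.minEnclosingCircle(np.c_[(e@np.cross([0,0,1],x)),e@np.cross(a,np.cross([0,0,1],x))].astype(np.float32)))
f=(d>0)&(abs(Z-12)<5)&(abs(P[...,0]-551)<80)&(abs(P[...,1]-264)<80)&(im.max(2)<100)&(S<90)
print("foot",f.sum(),cv2.minAreaRect(P[f][:,:2].astype(np.float32)))
E
```

```text
t 3.5 pos [528.5 230.7 236.5] rot [ 3.141 -0.     0.134] move cm [ 0.8  -3.01 13.2 ] spin -0.2
70 155 [534. 243.  71.] [559. 280.  80.] [543.4 256.5  76.9]
80 498 [540. 246.  80.] [561. 280.  88.] [553.5 262.9  83.9]
88 202 [536. 249.  88.] [552. 274.  96.] [546.6 261.   92. ]
96 249 [517. 248.  96.] [548. 273. 104.] [538.8 260.1 100.4]
104 668 [519. 248. 104.] [543. 272. 114.] [532.  260.1 108.5]
end face 5 [533.91278459 271.09800537 299.2890939 ] ((185.9351043701172, -638.0230712890625), 30.329378128051758)
foot 4878 ((549.9555053710938, 262.81201171875), (107.60762786865234, 88.93999481201172), 7.617013454437256)
```

View pics/w2.png

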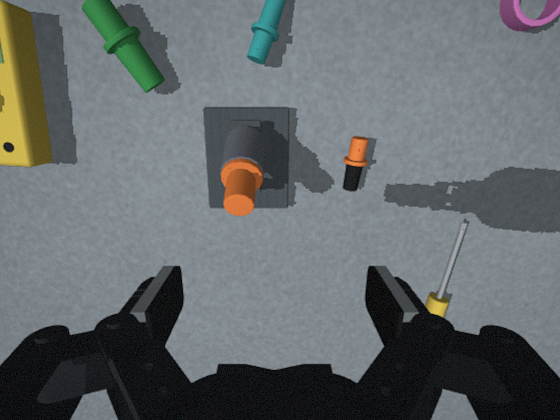

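Stopper grip at px (240,195), axis at y≈260.3, as the rest geometry predicts. I'll descend and grip.

{"fn": "play_rows", "kwargs": {
  "targets": [
    [0, 0.7, -2.9, 4, 0.1],
    [0, 0.7, -2.9, 7, 0.1],
    [0, 0.7, -2.9, 10, 0.1],
    [0, 0.7, -2.9, 12, 0.1],
    [0, 0.7, -2.9, 13.2, 0.1],
    [0, 0.7, -2.9, 13.2, 0.1],
    [0, 0.7, -2.9, 13.2, 0.1]
  ]
}}

```text
clock: 4.2
eef_pos: [531.8, 262.0, 105.1]
tool_rot: [-3.141, -0.001, 0.134]
force: [-0.9, 0.0, 0.3]
width: 85.3
gripper_force: 0.0
```

```bash
python3 - <<'E'
from h import *
delta([532,260.3,104.5],.137)
im,d=ctrl.get_image("wrist");cv2.imwrite("pics/w3.png",im[...,::-1])
E
```

```text
t 4.2 pos [531.8 262.  105.1] rot [-3.141e+00 -1.000e-03  1.340e-01] move cm [-0.    0.17  0.06] spin -0.2
```

View pics/w3.png

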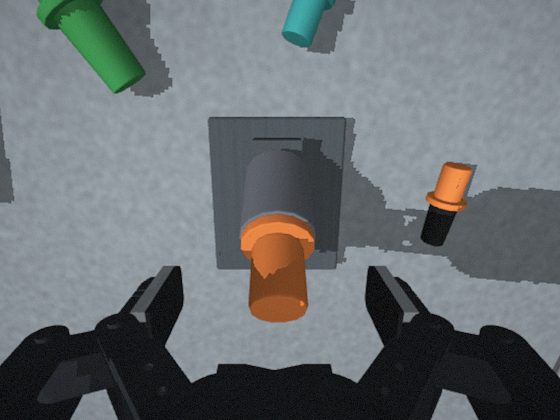

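{"fn": "play_rows", "kwargs": {
  "targets": [
    [1, 0, 0.1, 0, 0],
    [1, 0, 0.1, 0, 0],
    [1, 0, 0.1, 0, 0],
    [1, 0, 0.1, 0, 0],
    [1, 0, 0.1, 0, 0],
    [1, 0, 0.1, 0, 0],
    [1, 0, 0.1, 0, 0]
  ]
}}

```text
clock: 4.95
eef_pos: [531.3, 261.3, 104.8]
tool_rot: [-3.141, -0.0, 0.135]
force: [-1.1, -0.6, 5.7]
width: 24.3
gripper_force: 59.0
```

{"fn": "play_rows", "kwargs": {
  "targets": [
    [1, -0.5, 0, -0.9, 0],
    [1, -1.0, 0, -1.8, 0],
    [1, -1.45, 0, -2.65, 0],
    [1, -1.9, 0, -3.5, 0],
    [1, -2.4, 0, -4.4, 0],
    [1, -2.9, 0, -5.3, 0],
    [1, -3.4, 0, -6.2, 0],
    [1, -3.6, 0, -6.6, 0],
    [1, -3.6, 0, -6.6, 0]
  ]
}}

```text
clock: 5.85
eef_pos: [495.6, 256.6, 171.1]
tool_rot: [-3.141, -0.001, 0.135]
force: [0.2, 0.1, -0.5]
width: 24.2
gripper_force: 59.0
```

```bash
python3 - <<'E'
from h import *
delta([532,260.3,104.5],.137)
out=[]
for n in("wrist","side"):
    im,d=ctrl.get_image(n);np.save(n+"4.npy",d);cv2.imwrite(f"pics/{n}4.png",im[...,::-1]);out.append(im[...,::-1])
s=cv2.resize(out[1][190:310,195:355],(560,420),interpolation=cv2.INTER_CUBIC)
cv2.imwrite("pics/v4.png",cv2.resize(np.hstack([out[0],s]),(800,300)))
E
```

```text
t 5.85 pos [495.6 256.6 171.1] rot [-3.141e+00 -1.000e-03  1.350e-01] move cm [3.65 0.13 6.67] spin -0.1
```

View pics/v4.png

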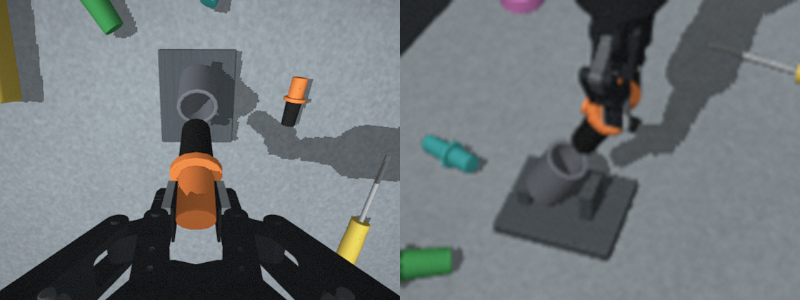

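Stopper is held, clear of the tube, still leaning 0.5 rad. The tool can't tilt, so I'll pivot the stopper upright in the pads against the fixed tube's rim.

{"fn": "play_rows", "kwargs": {
  "targets": [
    [1, -2.0, 0, 0, 0],
    [1, -2.5, 0, 1.5, 0],
    [1, -2.5, 0, 4, 0],
    [1, -2.5, 0, 5.3, 0],
    [1, -1.8, 0, 5.4, 0],
    [1, -1.3, 0, 5.4, 0],
    [1, -0.9, 0, 5.4, 0],
    [1, -0.6, 0, 5.4, 0],
    [1, -0.6, 0, 5.4, 0]
  ]
}}

```text
clock: 6.85
eef_pos: [487.9, 255.4, 117.0]
tool_rot: [3.141, 0.004, 0.135]
force: [-5.1, -1.2, 5.2]
width: 24.2
gripper_force: 59.6
```

{"fn": "play_rows", "kwargs": {
  "targets": [
    [1, 0.3, 0, -0.15, 0],
    [1, 0.6, 0, -0.3, 0],
    [1, 0.9, 0, -0.4, 0],
    [1, 1.2, 0, -0.5, 0],
    [1, 1.2, 0, -0.5, 0]
  ]
}}

```text
clock: 7.35
eef_pos: [495.3, 256.3, 120.4]
tool_rot: [3.14, 0.013, 0.136]
force: [-10.2, -1.6, 0.7]
width: 24.3
gripper_force: 59.2
```

{"fn": "play_rows", "kwargs": {
  "targets": [
    [1, 0.4, 0, -0.1, 0],
    [1, 0.8, 0, -0.2, 0],
    [1, 1.2, 0, -0.2, 0],
    [1, 1.6, 0, -0.3, 0],
    [1, 1.9, 0, -0.3, 0],
    [1, 1.9, 0, -0.3, 0]
  ]
}}

```text
clock: 7.95
eef_pos: [514.6, 258.9, 123.6]
tool_rot: [3.14, 0.013, 0.136]
force: [-10.6, -1.0, 2.7]
width: 24.2
gripper_force: 59.8
```

```bash
python3 - <<'E'
from h import *
delta([532,260.3,104.5],.137)
out=[]
for n in("wrist","side"):
    im,d=ctrl.get_image(n);np.save(n+"5.npy",d);cv2.imwrite(f"pics/{n}5.png",im[...,::-1]);out.append(im[...,::-1])
s=cv2.resize(out[1][190:310,195:355],(560,420),interpolation=cv2.INTER_CUBIC)
cv2.imwrite("pics/v5.png",cv2.resize(np.hstack([out[0],s]),(800,300)))
E
```

```text
t 7.95 pos [514.6 258.9 123.6] rot [3.14  0.013 0.136] move cm [1.77 0.09 1.89] spin -0.1
```

View pics/v5.png

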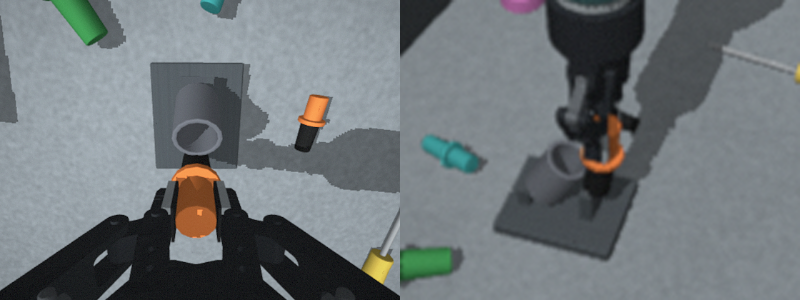

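{"fn": "play_rows", "kwargs": {
  "targets": [
    [1, -0.8, 0, -0.2, 0],
    [1, -1.8, 0, -1, 0],
    [1, -2.4, 0, -4, 0],
    [1, -2.4, 0, -8, 0],
    [1, -2.4, 0, -10, 0],
    [1, -2.4, 0, -10, 0],
    [1, -2.4, 0, -10, 0]
  ]
}}

```text
clock: 8.75
eef_pos: [496.9, 256.6, 225.3]
tool_rot: [-3.141, -0.003, 0.135]
force: [0.2, 0.7, -1.3]
width: 24.2
gripper_force: 59.7
```

```bash
cat >> h.py <<'E'
def tilt(tag):
    im,d=ctrl.get_image("wrist");cv2.imwrite(f"pics/{tag}.png",im[...,::-1])
    f,cx,cy,c=K("wrist");v,u=np.mgrid[:420,:560];M=np.array(c["mount"])
    P=np.stack([(u-cx)/f*d,(v-cy)/f*d,d],-1)@M[:3,:3].T+M[:3,3]
    hsv=cv2.cvtColor(im,cv2.COLOR_RGB2HSV);H,S=hsv[...,0].astype(int),hsv[...,1]
    o=(d>0)&(H>4)&(H<20)&(S>140)&(abs(P[...,0])<45)&(abs(P[...,1])<22)&(P[...,2]<60)
    q=P[o];m=q[abs(q[:,1])<3]; m=m[np.argsort(m[:,2])]
    for z in range(-20,60,3):
        w=m[(m[:,2]>=z)&(m[:,2]<z+3)]
        if len(w):print(z+1.5,len(w),w[:,0].min().round(1),np.median(w[:,0]).round(1),w[:,0].max().round(1))
    return im,d,P
E
python3 - <<'E'
from h import *
delta([0,0,0]);im,d,P=tilt("w6")
k=(d>0)&(im.max(2)<60)&(abs(P[...,1])<3)&(abs(P[...,0])<45)&(P[...,2]>25)&(P[...,2]<110)
q=P[k]
for z in range(25,110,4):
    w=q[(q[:,2]>=z)&(q[:,2]<z+4)]
    if len(w):print("plug",z+2,len(w),np.median(w[:,0]).round(1))
E
```

```text
t 8.75 pos [496.9 256.6 225.3] rot [-3.141e+00 -3.000e-03  1.350e-01] move cm [-52.75  18.77  22.39] spin 0
-6.5 229 -4.5 3.9 8.1
-3.5 461 -16.0 -6.1 8.7
-0.5 71 -16.1 8.2 9.2
2.5 60 7.7 8.7 9.8
5.5 58 8.1 9.2 10.1
8.5 54 8.8 9.7 10.7
11.5 52 9.1 10.3 10.8
14.5 47 9.6 10.4 11.5
17.5 52 10.1 11.1 12.3
20.5 46 10.5 11.6 12.6
23.5 42 11.2 12.1 12.8
26.5 170 11.5 15.6 19.2
29.5 42 12.2 19.1 19.7
32.5 8 19.0 19.3 19.6
41.5 2 15.5 15.5 15.5
44.5 8 14.9 15.2 15.5
47.5 1 15.4 15.4 15.4
plug 43 11 15.5
plug 47 39 15.8
plug 51 31 16.3
plug 55 31 16.7
plug 59 35 17.2
plug 63 27 17.9
plug 67 25 18.3
plug 71 24 18.9
plug 75 20 19.3
```

Residual lean is about 0.16 rad, both from the grip side slope and from the plug slope less its taper. One more nudge of about 9 mm against the rim.

{"fn": "play_rows", "kwargs": {
  "targets": [
    [1, 0, 0, 4, 0],
    [1, 0, 0, 8, 0],
    [1, 0, 0, 10, 0],
    [1, 1.0, 0, 10, 0],
    [1, 2.0, 0, 10, 0],
    [1, 2.5, 0, 10, 0],
    [1, 2.9, 0, 10, 0],
    [1, 3.3, 0, 10, 0],
    [1, 3.4, 0, 10, 0],
    [1, 3.4, 0, 10, 0]
  ]
}}

```text
clock: 9.8
eef_pos: [530.2, 260.8, 124.8]
tool_rot: [3.141, 0.001, 0.135]
force: [-3.4, -1.2, -1.9]
width: 24.0
gripper_force: 60.2
```

{"fn": "play_rows", "kwargs": {
  "targets": [
    [1, -1, 0, 0, 0],
    [1, -2.5, 0, -1, 0],
    [1, -3, 0, -5, 0],
    [1, -3, 0, -10, 0],
    [1, -3, 0, -10, 0],
    [1, -3, 0, -10, 0]
  ]
}}

```text
clock: 10.4
eef_pos: [502.0, 257.8, 226.6]
tool_rot: [-3.139, -0.006, 0.135]
force: [0.0, 0.4, -1.2]
width: 24.3
gripper_force: 60.3
```

```bash
python3 - <<'E'
from h import *
delta([0,0,0]);im,d,P=tilt("w7")
k=(d>0)&(im.max(2)<60)&(abs(P[...,1])<3)&(abs(P[...,0])<45)&(P[...,2]>25)&(P[...,2]<110)
q=P[k]
for z in range(25,110,8):
    w=q[(q[:,2]>=z)&(q[:,2]<z+8)]
    if len(w):print("plug",z+4,len(w),np.median(w[:,0]).round(1))
E
```

```text
t 10.4 pos [502.  257.8 226.6] rot [-3.139 -0.006  0.135] move cm [-53.35  18.84  22.29] spin 0
-6.5 242 -16.1 -10.7 3.3
-3.5 496 -14.2 0.7 8.8
-0.5 52 4.9 7.9 8.7
2.5 39 7.0 7.7 8.5
5.5 37 6.8 7.3 7.7
8.5 33 6.1 6.9 7.7
11.5 28 6.0 6.4 7.3
14.5 30 5.6 6.1 6.7
17.5 27 4.5 5.8 6.3
20.5 31 4.8 5.4 5.8
23.5 25 4.5 5.1 5.7
26.5 21 4.3 4.7 4.9
29.5 65 3.3 5.5 9.0
32.5 91 3.1 8.5 10.5
35.5 18 9.1 9.5 10.1
56.5 4 0.6 0.8 1.3
59.5 3 0.3 0.4 0.5
plug 61 20 -0.2
plug 69 26 -1.1
plug 77 24 -2.5
```

Now -0.12 rad, a slight overshoot. I'll trim it back against the tube's far side, touching at the tip where 1 mm is about 0.013 rad.

{"fn": "play_rows", "kwargs": {
  "targets": [
    [1, 5, 0, 0, 0],
    [1, 10, 0, 0, 0],
    [1, 11, 0, 3, 0],
    [1, 11, 0, 6, 0],
    [1, 11, 0, 7.7, 0],
    [1, 10.2, 0, 7.7, 0],
    [1, 9.6, 0, 7.7, 0],
    [1, 9.2, 0, 7.7, 0],
    [1, 9.0, 0, 7.7, 0],
    [1, 9.0, 0, 7.7, 0]
  ]
}}

```text
clock: 11.45
eef_pos: [592.0, 269.7, 149.5]
tool_rot: [-3.14, -0.007, 0.135]
force: [4.6, 0.1, -0.4]
width: 24.4
gripper_force: 60.4
```

{"fn": "play_rows", "kwargs": {
  "targets": [
    [1, -0.25, 0, 0, 0],
    [1, -0.5, 0, 0, 0],
    [1, -0.7, 0, 0, 0],
    [1, -0.7, 0, 0, 0],
    [1, 1.0, 0, -0.5, 0],
    [1, 1.0, 0, -5, 0],
    [1, 1.0, 0, -8, 0],
    [1, 1.0, 0, -8, 0],
    [1, 1.0, 0, -8, 0]
  ]
}}

```text
clock: 12.35
eef_pos: [598.9, 270.7, 228.3]
tool_rot: [-3.141, 0.0, 0.135]
force: [-0.3, -0.9, -2.2]
width: 24.3
gripper_force: 60.2
```

```bash
python3 - <<'E'
from h import *
delta([0,0,0]);im,d,P=tilt("w8")
k=(d>0)&(im.max(2)<60)&(abs(P[...,1])<3)&(abs(P[...,0])<45)&(P[...,2]>25)&(P[...,2]<110)
q=P[k]
for z in range(25,110,8):
    w=q[(q[:,2]>=z)&(q[:,2]<z+8)]
    if len(w):print("plug",z+4,len(w),np.median(w[:,0]).round(1))
E
```

```text
t 12.35 pos [598.9 270.7 228.3] rot [-3.141  0.     0.135] move cm [-62.99  18.76  22.82] spin 0
-6.5 139 -15.6 -11.1 6.9
-3.5 598 -16.3 -0.9 8.6
-0.5 55 6.9 8.0 8.7
2.5 36 6.9 7.8 8.5
5.5 43 6.8 7.6 8.4
8.5 36 6.5 7.3 8.2
11.5 33 6.7 7.2 7.6
14.5 39 6.1 7.0 7.4
17.5 32 5.9 6.8 7.3
20.5 27 6.1 6.5 7.4
23.5 30 5.9 6.3 6.8
26.5 22 5.7 6.1 6.8
29.5 109 5.0 8.2 12.0
32.5 54 5.4 11.1 12.1
35.5 15 11.0 11.5 12.0
53.5 9 3.8 4.1 4.7
56.5 1 3.7 3.7 3.7
plug 53 7 3.9
plug 61 38 3.4
plug 69 30 2.5
plug 77 24 1.7
plug 85 1 0.8
```

{"fn": "play_rows", "kwargs": {
  "targets": [
    [1, 0, 0, 4, 0],
    [1, 0, 0, 8, 0],
    [1, -1.2, 0, 8, 0],
    [1, -1.8, 0, 8, 0],
    [1, -2.2, 0, 8, 0],
    [1, -2.2, 0, 8, 0],
    [1, -0.5, 0, 7.5, 0],
    [1, -0.5, 0, 3, 0],
    [1, -0.5, 0, 0, 0],
    [1, -0.5, 0, 0, 0]
  ]
}}

```text
clock: 13.4
eef_pos: [596.2, 270.6, 230.4]
tool_rot: [-3.14, -0.005, 0.135]
force: [0.1, 0.5, -0.5]
width: 24.0
gripper_force: 59.9
```

```bash
python3 - <<'E'
from h import *
delta([619.5,-276.4,240],.135);im,d,P=tilt("w9")
k=(d>0)&(im.max(2)<60)&(abs(P[...,1])<3)&(abs(P[...,0])<45)&(P[...,2]>25)&(P[...,2]<110)
q=P[k]
for z in range(25,110,8):
    w=q[(q[:,2]>=z)&(q[:,2]<z+8)]
    if len(w):print("plug",z+4,len(w),np.median(w[:,0]).round(1))
k=(d>0)&(im.max(2)<60)&(abs(P[...,1])<17)&(abs(P[...,0])<25)&(P[...,2]>62)&(P[...,2]<82)
print("tip y", np.percentile(P[k][:,1],[1,99]))
E
```

```text
t 13.4 pos [596.2 270.6 230.4] rot [-3.14  -0.005  0.135] move cm [-5.04 54.51 -1.08] spin -0.0
-6.5 69 -12.1 4.2 7.9
-3.5 658 -16.2 -3.0 9.1
-0.5 52 7.7 8.4 9.0
2.5 53 7.4 8.5 9.5
5.5 41 7.5 8.6 9.3
8.5 45 7.6 8.6 9.5
11.5 47 8.2 8.8 9.7
14.5 45 8.1 8.9 9.8
17.5 33 8.3 9.1 9.8
20.5 45 8.4 9.1 10.2
23.5 30 8.5 9.4 10.1
26.5 32 8.5 9.4 15.2
29.5 157 8.7 12.7 16.2
32.5 27 15.4 15.7 16.7
35.5 4 15.3 15.8 15.9
47.5 5 10.2 10.3 10.7
50.5 6 10.0 10.2 10.5
plug 45 4 10.7
plug 53 53 10.7
plug 61 44 10.8
plug 69 43 10.9
plug 77 26 10.9
tip y [-11.36247634  10.70528725]
```

Stopper is now upright to within 0.04 rad, with its tip at tool (-1, 0). I'll carry it to just short of the neck.

{"fn": "play_rows", "kwargs": {
  "targets": [
    [1, -1, 4, -1, 0],
    [1, -2, 9, -1, 0],
    [1, -9, 54.5, -1, 0],
    [1, -9, 54.5, -1, 0],
    [1, -9, 54.5, -1, 0],
    [1, -9, 54.5, -1, 0],
    [1, -9, 54.5, -1, 0],
    [1, -9, 54.5, -1, 0],
    [1, -9, 54.5, -1, 0],
    [1, -9, 54.5, -1, 0]
  ]
}}

```text
clock: 14.45
eef_pos: [577.9, -222.1, 234.8]
tool_rot: [-3.139, 0.004, 0.135]
force: [0.7, 0.5, -1.1]
width: 24.3
gripper_force: 59.8
```

```bash
python3 -c "
from h import *
delta([580,-281.5,240],.135)"
```

```text
t 14.45 pos [ 577.9 -222.1  234.8] rot [-3.139  0.004  0.135] move cm [-0.6   5.92 -0.54] spin 0.0
```

{"fn": "play_rows", "kwargs": {
  "targets": [
    [1, -0.5, 3, 0, 0],
    [1, -0.5, 5.5, 0, 0],
    [1, -0.5, 5.5, 0, 0],
    [1, -0.5, 5.5, 0, 0],
    [1, -0.5, 5.5, 0, 0]
  ]
}}

```text
clock: 14.95
eef_pos: [581.9, -273.9, 235.8]
tool_rot: [-3.139, 0.002, 0.137]
force: [-0.4, 0.6, -0.2]
width: 24.2
gripper_force: 59.8
```

```bash
python3 - <<'E'
from h import *
s=ctrl.read_state();im,d,Pt=tilt("w10")
P=cloud("wrist",d,s);k=(d>0)&(abs(P[...,2]-115)<6)&(abs(P[...,0]-621)<50)&(abs(P[...,1]+273)<50)&(Pt[...,0]>22)
print(k.sum(),P[k].min(0),P[k].max(0));c=cv2.minEnclosingCircle(P[k][:,:2].astype(np.float32));print(c)
q=Pt[k];print("tool",q.min(0),q.max(0),cv2.minEnclosingCircle(q[:,:2].astype(np.float32)))
delta([*c[0],235],.135)
E
```

```text
-6.5 74 -11.1 4.2 8.4
-3.5 646 -16.6 -3.3 8.9
-0.5 57 7.6 8.3 9.2
2.5 55 7.8 8.4 9.4
5.5 47 7.9 8.6 9.2
8.5 43 8.0 8.7 9.7
11.5 45 8.2 8.8 9.4
14.5 36 8.2 9.0 9.6
17.5 42 8.2 9.0 9.6
20.5 38 8.4 9.3 10.0
23.5 33 8.6 9.4 10.1
26.5 33 8.4 9.4 14.6
29.5 154 8.5 12.8 16.2
32.5 30 14.4 15.7 16.4
35.5 3 15.4 15.9 15.9
47.5 10 10.1 10.8 11.1
50.5 2 10.5 10.6 10.6
56.5 1 10.8 10.8 10.8
801 [ 603.43108149 -294.80564314  109.12660812] [ 638.52517932 -257.73543367  117.66637344]
((619.6688842773438, -276.13427734375), 18.920440673828125)
tool [ 22.04179342 -10.7687408  117.99875979] [ 56.20889061  26.10938045 126.50972863] ((37.368595123291016, 7.728766441345215), 18.92135238647461)
t 15.0 pos [ 582.2 -273.9  236.3] rot [-3.139e+00  2.000e-03  1.370e-01] move cm [3.68 0.73 0.12] spin 0.1
```

View pics/w10.png

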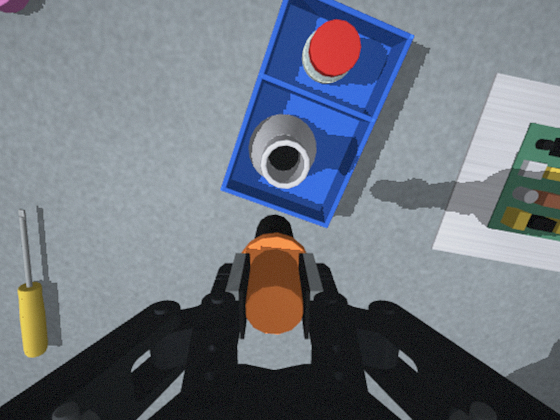

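Neck at px (285,163), centre (619.6,-276.2), as before. Moving over it and down to just above the rim.

{"fn": "play_rows", "kwargs": {
  "targets": [
    [1, 2, 0.5, 0, 0],
    [1, 3.8, 0.8, 0, 0],
    [1, 3.8, 0.8, 1, 0],
    [1, 3.8, 0.8, 2, 0],
    [1, 3.8, 0.8, 2.8, 0],
    [1, 3.8, 0.8, 2.8, 0],
    [1, 3.8, 0.8, 2.8, 0]
  ]
}}

```text
clock: 15.7
eef_pos: [620.4, -279.0, 209.1]
tool_rot: [-3.141, 0.001, 0.135]
force: [-0.0, -0.2, -0.2]
width: 24.1
gripper_force: 59.8
```

```bash
python3 -c "
from h import *
delta([620.6,-276.3,195],.137)"
```

```text
t 15.7 pos [ 620.4 -279.   209.1] rot [-3.141e+00  1.000e-03  1.350e-01] move cm [ 0.05 -0.27  1.41] spin -0.1
```

{"fn": "play_rows", "kwargs": {
  "targets": [
    [1, 0, -0.25, 0.5, 0],
    [1, 0, -0.25, 0.8, 0],
    [1, 0, -0.25, 1.1, 0],
    [1, 0, -0.25, 1.4, 0],
    [1, 0, -0.25, 1.7, 0],
    [1, 0, -0.25, 2.0, 0],
    [1, 0, -0.25, 2.0, 0]
  ]
}}

```text
clock: 16.4
eef_pos: [620.5, -276.4, 188.7]
tool_rot: [-3.141, 0.001, 0.135]
force: [0.6, 0.2, -1.0]
width: 24.1
gripper_force: 59.8
```

{"fn": "play_rows", "kwargs": {
  "targets": [
    [1, 0, 0, 0.3, 0],
    [1, 0, 0, 0.6, 0],
    [1, 0, 0, 0.9, 0],
    [1, 0, 0, 1.2, 0],
    [1, 0, 0, 1.2, 0]
  ]
}}

```text
clock: 16.9
eef_pos: [620.4, -276.3, 176.7]
tool_rot: [-3.141, 0.001, 0.135]
force: [0.1, -0.4, -0.7]
width: 24.4
gripper_force: 59.8
```

```bash
python3 - <<'E'
from h import *
o=[]
for n,(a,b,c,d) in(("wrist",(0,420,0,560)),("side",(70,190,240,400))):
    im,_=ctrl.get_image(n);o.append(cv2.resize(im[a:b,c:d,::-1],(560,420),interpolation=cv2.INTER_CUBIC))
cv2.imwrite("pics/v11.png",cv2.resize(np.hstack(o),(800,300)))
E
```

```text
(no output)
```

View pics/v11.png

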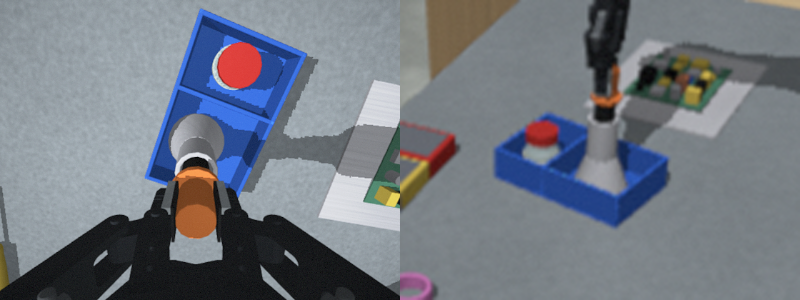

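The plug is entering the neck and the flask stands upright. Lowering on.

{"fn": "play_rows", "kwargs": {
  "targets": [
    [1, 0, 0, 0.3, 0],
    [1, 0, 0, 0.6, 0],
    [1, 0, 0, 0.9, 0],
    [1, 0, 0, 1.2, 0],
    [1, 0, 0, 1.5, 0],
    [1, 0, 0, 1.5, 0]
  ]
}}

```text
clock: 17.6
eef_pos: [620.5, -276.3, 161.7]
tool_rot: [-3.141, 0.001, 0.135]
force: [-0.6, 0.5, -0.5]
width: 24.2
gripper_force: 59.8
```

{"fn": "play_rows", "kwargs": {
  "targets": [
    [1, 0, 0, 0.2, 0],
    [1, 0, 0, 0.4, 0],
    [1, 0, 0, 0.5, 0],
    [1, 0, 0, 0.5, 0]
  ]
}}

```text
clock: 18.0
eef_pos: [620.8, -276.4, 157.2]
tool_rot: [-3.141, -0.0, 0.135]
force: [1.1, 0.2, -1.6]
width: 24.2
gripper_force: 59.8
```

{"fn": "play_rows", "kwargs": {
  "targets": [
    [1, 0, 0, 0.1, 0],
    [1, 0, 0, 0.2, 0],
    [1, 0, 0, 0.3, 0],
    [1, 0, 0, 0.3, 0]
  ]
}}

```text
clock: 18.4
eef_pos: [620.9, -276.4, 154.3]
tool_rot: [3.142, -0.0, 0.135]
force: [0.4, 0.5, -1.0]
width: 24.6
gripper_force: 59.8
```

{"fn": "play_rows", "kwargs": {
  "targets": [
    [1, 0, 0, 0.1, 0],
    [1, 0, 0, 0.2, 0],
    [1, 0, 0, 0.2, 0]
  ]
}}

```text
clock: 18.7
eef_pos: [621.0, -276.5, 152.3]
tool_rot: [3.141, -0.0, 0.135]
force: [1.0, 0.1, -0.6]
width: 24.3
gripper_force: 59.9
```

{"fn": "play_rows", "kwargs": {
  "targets": [
    [1, 0, 0, 0.1, 0],
    [1, 0, 0, 0.2, 0],
    [1, 0, 0, 0.2, 0]
  ]
}}

```text
clock: 19.0
eef_pos: [621.3, -276.5, 151.9]
tool_rot: [3.141, -0.001, 0.135]
force: [-1.4, 1.2, 7.7]
width: 24.1
gripper_force: 60.9
```

About 8 N at TCP height 151.9, where the flange should meet the rim. Releasing and lifting straight up.

{"fn": "play_rows", "kwargs": {
  "targets": [
    [1, 0, 0, -0.1, 0],
    [0.5, 0, 0, -0.1, 0],
    [0.3, 0, 0, -0.1, 0],
    [0, 0, 0, -0.1, 0],
    [0, 0, 0, -0.1, 0],
    [0, 0, 0, -0.1, 0],
    [0, 0, 0, -0.1, 0]
  ]
}}

```text
clock: 19.7
eef_pos: [620.7, -276.5, 151.2]
tool_rot: [-3.141, 0.0, 0.135]
force: [-0.3, 0.5, -0.4]
width: 85.4
gripper_force: 0.0
```

{"fn": "play_rows", "kwargs": {
  "targets": [
    [0, 0, 0, -1, 0],
    [0, 0, 0, -3, 0],
    [0, 0, 0, -6, 0],
    [0, 0, 0, -10, 0],
    [0, -4, 0, -12, 0],
    [0, -5, 0, -12, 0],
    [0, -5, 0, -12, 0]
  ]
}}

```text
clock: 20.4
eef_pos: [569.7, -284.4, 272.8]
tool_rot: [3.14, -0.001, 0.133]
force: [-0.9, -0.4, -0.4]
width: 85.6
gripper_force: 0.0
```

```bash
python3 - <<'E'
from h import *
s=ctrl.read_state();im,d=ctrl.get_image("wrist");cv2.imwrite("pics/w12.png",im[...,::-1])
P=cloud("wrist",d,s);hsv=cv2.cvtColor(im,cv2.COLOR_RGB2HSV);H,S=hsv[...,0].astype(int),hsv[...,1]
o=(d>0)&(H>4)&(H<20)&(S>140)&(abs(P[...,0]-620)<45)&(abs(P[...,1]+276)<45)&(P[...,2]>60)
q=P[o]
for lo,hi in((105,112),(112,118),(118,125),(125,132),(132,146),(146,165)):
    w=q[(q[:,2]>lo)&(q[:,2]<hi)]
    if len(w):print(lo,len(w),w.min(0).round(1),w.max(0).round(1),np.median(w,0).round(1))
t=q[q[:,2]>146];print(np.linalg.lstsq(np.c_[t[:,:2]-t[:,:2].mean(0),np.ones(len(t))],t[:,2],rcond=None)[0])
E
```

```text
112 5 [ 630.4 -291.1  114.7] [ 637.1 -278.1  117.9] [ 636.2 -283.3  115.1]
118 537 [ 602.6 -295.   119.4] [ 637.1 -258.5  124.4] [ 627.6 -276.8  121.6]
125 11 [ 625.6 -280.5  125.2] [ 631.2 -265.6  131. ] [ 630.5 -272.3  129.5]
132 25 [ 626.5 -286.5  132.4] [ 631.4 -266.8  146. ] [ 630.3 -276.3  139.6]
146 936 [ 606.5 -289.1  146.8] [ 631.4 -263.6  157.8] [ 619.2 -276.3  155.6]
[ -0.89425295  -0.37497261 156.79448203]
```

View pics/w12.png

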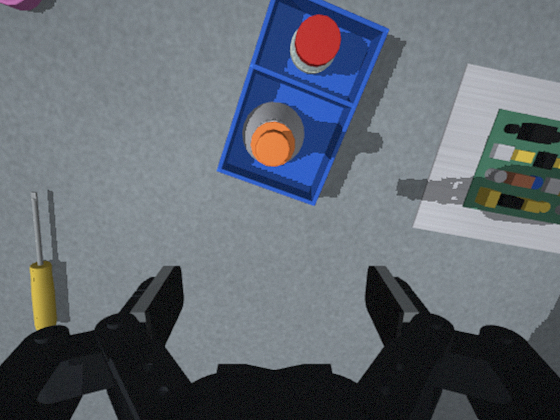

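The stopper is home: flange top at 121.6 mm (121 expected) and grip top at 155.6 mm (155 expected). It stands upright at px (272,145) and the gripper is clear, so I'm handing in.

```bash
python3 -c "
from cell import ctrl
print(ctrl.finish_job())"
```

```text
the job is handed in; nothing more can be done
None
```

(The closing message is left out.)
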